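# Push the paint tins home in their stirring stations

### The arm

A 6-joint arm with a two-finger parallel gripper is mounted at the origin on the work surface. World frame = base frame: x ahead of the robot, y to its left, z up, the work surface at z = 0. Lengths are in m, angles in rad, forces in N, time in s.
With the tool pointing down it reaches from about 0.35 to 0.925 m from the base axis. Payload 6.4 kg.
Tool frame: the origin (TCP) lies at the very end of the fingers, on their centre line; the grasp point (between the pads) lies 19 mm behind it; z points along the fingers, y is the line along which they close (so a half turn about z gives the same grasp; the last joint's range is limited). The gripper opens to 94 mm and grips with 3 to 60 N. Pads are 16 mm wide; open, the fingers measure 119 mm over their backs; the gripper's body (75 mm by 177 mm) begins 78 mm behind the grasp point.
Start: joints at [-1.449, 0.245, 1.558, -0, 1.339, -0.174], TCP at [0.189, -0.622, 0.205] pointing down, gripper open.
Joint ranges: [-3.13, 3.13], [-1.02, 2.26], [0.13, 2.54], [-0.95, 4.09], [0.21, 2.88], [-2.74, 2.74]. Speed limits (rad/s): [2.57, 2.57, 3.14, 3.14, 3.14, 3.14].

### API

Orientations are given as a 3x3 rotation matrix whose columns are the frame's x, y, z axes.
In Python, from station import bot, viewer, masks_of, mark_of gives the robot as it stands.
- The arm moves only by the tool jog_arm, never from a script. Its arguments are lists of equal length, an entry for each row: "delta_pos": the shift along the world's x, y, z in m, a list of three; "yaw": the turn about the world's z in rad. A call has 1 to 12 rows; each row is the pose to reach, as a shift and turn from the pose commanded when the call began; what a row does not reach only later rows make up. A row lasts 1/8 s, in which the tool goes at most 62.5 mm and 10.7 degrees, less where a joint would pass 70% of its speed; a pose out of reach is approached as far as the arm can. A call with a gripper value outside its range is refused whole. "claw" is the opening, from 0 (shut) to 1 (fully open), set as the call begins (left out, the last holds). The fingers move at their own pace and stop on an object; "force" is the grip in N (left out, the last holds). Time passes only in rows, so rows that repeat a pose let the fingers close. It gives the time, the measured TCP pose, the force, the opening and the grip force at its end, in the units of the state.
- bot.sense(): the state, without advancing time (a new reading comes with each control period).
- viewer.read_camera(name): name is "side" or "top" or "wrist"; returns the picture (384x512x3 uint8, blue, green, red); there is no depth.
- viewer.get_calibration(name): a dict with "fx", "fy", "cx", "cy" (pixels), "k1" (the pictures are not rectified: a ray, as slopes to the right and down, at radius r is drawn at 1 + k1 r^2 times it, then the intrinsics apply), "R" (3x3) and "t" (3): a world point X has camera coordinates R X + t; the wrist camera has in their place "mount" (4x4, takes a point from camera to tool coordinates, whose origin is the TCP and whose axes are the flange's). Camera axes: x right, y down, z forward; pixel columns grow to the right and rows downward; lengths in m; the calibration is good to about 2 mm. A picture is of the moment at which its call begins: read the wrist's pose just before it. get_calibration takes no time and is no camera call.
- bot.finish_job(): hands the job in; it is judged then, once.
Trained networks look in the newest picture that a camera, given by its name, has taken for a name from the list of things; names that differ only in an ending like _2 or _b are one class to them, and where a whole thing is asked for, a point or a joint stands for the part that bears it (a point fixed in the world has none). Each returns a list of dicts, best first, with "conf" (0 to 1); they miss things now and then, are a little off and sometimes report something else, mostly with a low value. They report only what shows in the picture. A call takes as long as a camera call.
- masks_of(label, camera): "region" (384x512 bool, what is visible of it) and "box" ([left, top, right, bottom] in pixels, round what is visible of it).
- mark_of(label, camera): "uv" ([column, row] in pixels: a listed point, or the origin of a listed thing).
The state is a dict: "time": time; "q": joint angles; "joint_vel": joint speeds; "effort": joint torques, N m; "ee_pos": TCP position; "eef_rot": TCP orientation; "ft_force": force on the tool from outside, world axes, zero at the start; "wrist_torque": the same for the moment, N m; "finger_gap": finger opening in m; "grip_force": force on a finger pad.
Only numpy, scipy, OpenCV 4.12 (cv2) and the standard library are available. Lean on these libraries where they do the work, as an engineer would, in place of code of your own. Each camera call takes 0.05 s, during which the arm holds its last target. There are 200 camera calls.

### The job

In the paint mixing room, push the larger tin along the bench into the wide stirring station and the smaller tin into the narrow one, each between the cheeks and fully home against the stop face, so that both can be stirred. Only push them with the fingers: do not pick a tin up or tip it, and leave everything else on the bench where it is.

Things in the scene. Friction and masses are not known exactly. Their poses are not given: they have to be found in the camera images.
- tin_big: larger closed round paint tin, 99 mm dia, 70 high (wall to 62, then a smaller lid with a low boss), steel with white label, loose, about 0.7 kg; slides flat when pushed low. Starts upright, 80 to 130 mm short of its home and up to 35 mm beside the station's centre line. Origin: centre of its underside, on the bench; its yaw does not matter.
- tin_small: smaller closed round paint tin, 73 mm dia, 70 high (wall to 62, then a smaller lid with a low boss), steel with white label, loose, about 0.4 kg; slides flat when pushed low. Starts upright, 80 to 130 mm short of its home and up to 35 mm beside the station's centre line. Origin: centre of its underside, on the bench; its yaw does not matter.
- dock_wide: wide stirring station, fixed: white drive box 75 deep, 143 wide, 45 high; its flat stop face looks to the robot's side, with a steel cheek at each end, 30 high, 12 thick, reaching 40 mm out; 111 mm clear between them. Origin: on the bench, mid foot of the stop face; x points level into the box (the way a tin is pushed home), y left along the face, z up.
- dock_narrow: narrow stirring station, fixed: white drive box 75 deep, 117 wide, 45 high; its flat stop face looks to the robot's side, with a steel cheek at each end, 30 high, 12 thick, reaching 40 mm out; 85 mm clear between them. Origin: on the bench, mid foot of the stop face; x points level into the box (the way a tin is pushed home), y left along the face, z up.
- home_wide (a point): home place of the larger tin, shown by a thin dark disc on the bench in the wide station: where the centre of the tin's underside lies when it is home, 49.5 mm in front of the stop face, midway between the cheeks (6 mm play each side). Axes as the station's.
- home_narrow (a point): home place of the smaller tin, shown by a thin dark disc on the bench in the narrow station: where the centre of the tin's underside lies when it is home, 36.5 mm in front of the stop face, midway between the cheeks (6 mm play each side). Axes as the station's.
- tin_spare: bystander: the smallest closed paint tin, 60 dia x 70 high, loose, standing between the two stations. Origin: centre of its underside.
- tint_jar: bystander: small jar with black cap, 44 dia x 60 high, loose, standing between the two paint tins. Origin: centre of its underside.
- mixing_cup: bystander: open white plastic mixing cup, 84 dia at the rim x 90 high, loose, beyond the smallest tin. Origin: centre of its underside.
- lid_opener: bystander: screwdriver lying at the left side of the bench. Origin: under its middle.
- filler_knife: bystander: spatula lying at the right side of the bench. Origin: under its middle.
- thinner_can: bystander: upright rectangular tin can 60 x 115 x 150 high (170 with its black cap), loose, at the left side. Origin: centre of its underside.
- loose_lid: bystander: loose flat steel lid, 90 dia x 8, lying at the right side. Origin: centre of its underside.

How it is judged:
By the outcome, as a careful person would: the job done as asked, in the order asked, and still so for the second after the job is handed in, with the robot touching nothing.
It also fails if it takes over 54 s, if anything falls off the work surface, if the arm or the gripper's body presses on something with over 40 N, if the wrist force passes 120 N, or if a joint passes its speed limit or range.

## Working session

There is one attempt and no reset: what is moved stays moved. The work goes in short steps, Python scripts to look and compute and a tool call to move; the robot and the scene stay as the last step left them, time stands still between calls to the robot, and variables do not carry over. Pictures are saved under pics/ and viewed, at most 10 in all, crops included, and the job is handed in when it is done.

Besides the shell and the picture viewer there is one more tool, called after ">>>" as a command line: name --pt "numbers of a row" for each row, then --argument value for the rest. jog_arm: Moves the arm, as the interface text tells. Its arguments: {"type":"object","properties":{"delta_pos":{"type":"array","items":{"type":"array","items":{"type":"number"}}},"yaw":{"type":"array","items":{"type":"number"}},"claw":{"type":"number"},"force":{"type":"number"}},"required":["delta_pos","yaw"]}

```bash
mkdir -p pics; cat > h.py <<'E'
import numpy as np, cv2
from station import bot, viewer, masks_of, mark_of
def ray(cam,uv):
    c=viewer.get_calibration(cam); d=np.array([(uv[0]-c['cx'])/c['fx'],(uv[1]-c['cy'])/c['fy']])
    s=d.copy()
    for _ in range(20): s=d/(1+c['k1']*(s@s))
    R=np.array(c['R']);t=np.array(c['t'])
    return -R.T@t, R.T@np.array([s[0],s[1],1])
def at(cam,uv,z=0):
    o,d=ray(cam,uv); return o+d*(z-o[2])/d[2]
def proj(cam,X):
    c=viewer.get_calibration(cam); p=np.array(c['R'])@np.array(X)+np.array(c['t']); s=p[:2]/p[2]; s=s*(1+c['k1']*(s@s))
    return np.array([s[0]*c['fx']+c['cx'],s[1]*c['fy']+c['cy']])
E
python3 - <<'E'
from h import *
print(bot.sense()['ee_pos'],bot.sense()['eef_rot'])
for cam in ['top','side']:
    im=viewer.read_camera(cam); cv2.imwrite(f'pics/{cam}0.png',im)
    o,_=ray(cam,(256,192)); print(cam,o.round(3))
    for n in ['tin_big','tin_small','dock_wide','dock_narrow','home_wide','home_narrow','tin_spare','tint_jar','mixing_cup','lid_opener','filler_knife','thinner_can','loose_lid']:
        for m in mark_of(n,cam)[:2]: print(n,round(m['conf'],2),np.round(m['uv'],1),at(cam,m['uv'])[:2].round(4))
E
```

```text
[ 0.1893705  -0.62119239  0.20439087] [[ 9.56570226e-01  2.91501843e-01 -2.80439833e-04]
 [ 2.91501856e-01 -9.56568499e-01  1.83729594e-03]
 [ 2.67315242e-04 -1.83925132e-03 -9.99998273e-01]]
top [ 0.389 -0.013  1.597]
tin_big 0.8 [311.9 198.1] [ 0.5413 -0.2252]
tin_small 0.65 [185.5 196.4] [0.5552 0.2602]
dock_wide 0.78 [315.8 165.9] [ 0.6665 -0.244 ]
dock_narrow 0.64 [185.8 162.3] [0.688  0.2596]
home_wide 0.55 [314.3 179. ] [ 0.6153 -0.2366]
home_narrow 0.64 [185.  171.4] [0.6524 0.2625]
home_narrow 0.27 [190.  159.3] [0.6995 0.2433]
tin_spare 0.53 [253.8 174.4] [ 0.6367 -0.0032]
tint_jar 0.48 [257.1 199.5] [ 0.5391 -0.0145]
mixing_cup 0.6 [260.4 143.7] [ 0.7572 -0.0306]
mixing_cup 0.34 [187.1 162.4] [0.6875 0.2545]
lid_opener 0.63 [125.7 243. ] [0.3805 0.4873]
lid_opener 0.41 [253.7 174.4] [ 0.6367 -0.0028]
filler_knife 0.59 [390.5 223.1] [ 0.4405 -0.5243]
filler_knife 0.18 [258.7 145.3] [ 0.7509 -0.0239]
thinner_can 0.91 [124.1 192.7] [0.573  0.4969]
loose_lid 0.78 [377.5 171.7] [ 0.6404 -0.4833]
loose_lid 0.73 [315.6 197.8] [ 0.5423 -0.2394]
side [0.2   1.084 0.93 ]
tin_big 0.8
[... 265 characters left out ...]
me_wide 0.66 [256.1 153.4] [ 0.6195 -0.2303]
home_wide 0.58 [221.5 260. ] [0.5476 0.2609]
home_narrow 0.6 [184.2 249.5] [0.6529 0.2595]
home_narrow 0.6 [257.7 150.7] [ 0.6196 -0.2475]
tin_spare 0.91 [229.6 194.7] [0.6236 0.005 ]
tin_spare 0.28 [193.  183.8] [ 0.7475 -0.006 ]
tint_jar 0.55 [259.2 200.7] [0.5321 0.0013]
mixing_cup 0.65 [191.1 184.8] [7.509e-01 6.000e-04]
lid_opener 0.88 [253.6 353.1] [0.3823 0.4918]
lid_opener 0.39 [181.2 248.3] [0.6622 0.2582]
filler_knife 0.77 [325.8 122.4] [ 0.4444 -0.5124]
filler_knife 0.3 [271.8 121.4] [ 0.6323 -0.449 ]
thinner_can 0.7 [172.8 327.7] [0.5728 0.4916]
loose_lid 0.57 [226.6 195.3] [0.6309 0.0107]
loose_lid 0.55 [272.9 121.2] [ 0.6289 -0.4518]
```

```bash
python3 - <<'E'
import cv2
a=cv2.imread('pics/top0.png')[125:255,150:350]; cv2.imwrite('pics/topc.png',cv2.resize(a,(800,520),interpolation=cv2.INTER_CUBIC))
a=cv2.imread('pics/side0.png')[100:300,120:386]; cv2.imwrite('pics/sidec.png',cv2.resize(a,(798,600),interpolation=cv2.INTER_CUBIC))
E
```

```text
(no output)
```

View pics/topc.png

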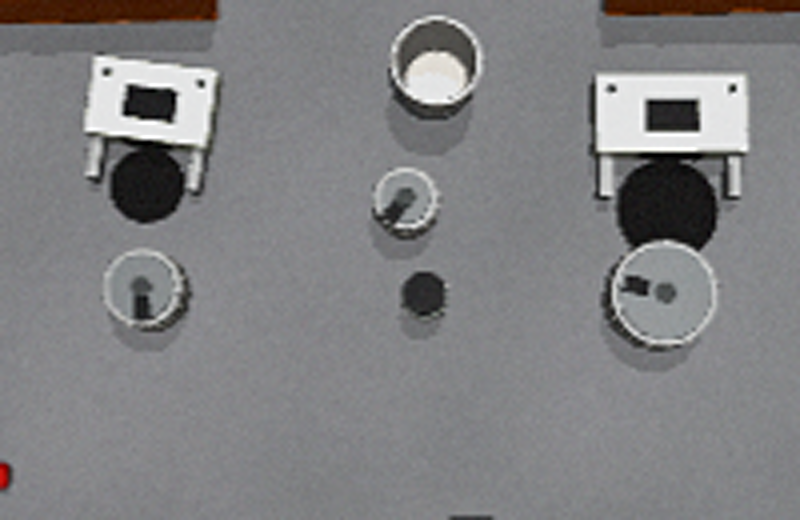

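View pics/sidec.png

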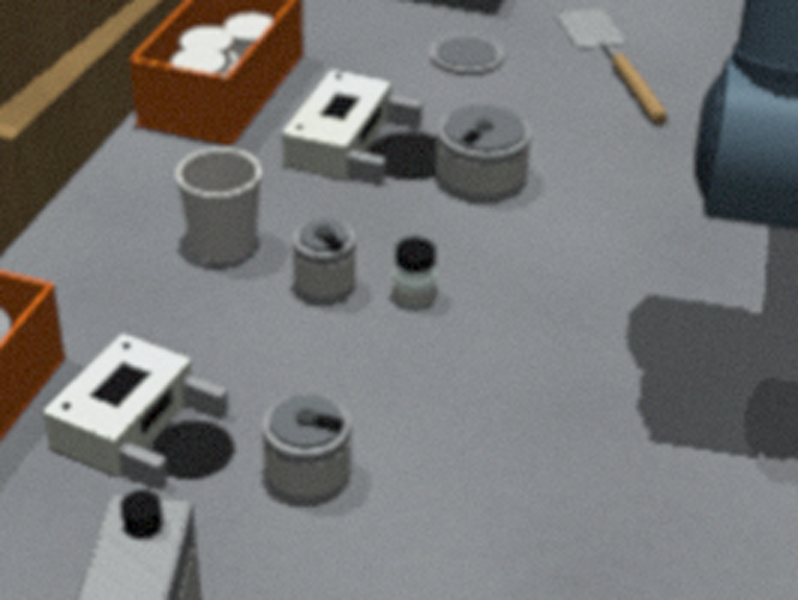

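```bash
cat > m.py <<'E'
from h import *
from scipy.optimize import minimize
th=np.linspace(0,2*np.pi,60)
def sil(cam,x,y,r):
    P=np.array([proj(cam,(x+q*np.cos(a),y+q*np.sin(a),z)) for q,z in((r,0),(r,.062)) for a in th])
    return cv2.convexHull(P.astype(np.float32))
def fit(obs,r,x0):
    def cost(p):
        s=0
        for cam,reg in obs:
            m=np.zeros((384*4,512*4),np.uint8); cv2.fillPoly(m,[np.round(sil(cam,*p,r)*4+1.5).astype(np.int32)],1)
            s+=np.sum((cv2.resize(m.astype(np.float32),(512,384),interpolation=cv2.INTER_AREA)-reg)**2)
        return s
    return minimize(cost,x0,method='Nelder-Mead',options=dict(initial_simplex=np.array(x0)+[[0,0],[.008,0],[0,.008]],xatol=2e-4,fatol=.5))
def tin(n,r,x0,cams=('top','side')):
    obs=[]
    for c in cams:
        viewer.read_camera(c)
        best=[m for m in masks_of(n,c) if np.linalg.norm(np.array([(m['box'][0]+m['box'][2])/2,(m['box'][1]+m['box'][3])/2])-proj(c,(*x0,.03)))<15]
        if best: obs.append((c,best[0]['region'].astype(np.float32)))
    for o in obs: f=fit([o],r,x0); print(n,o[0],f.x.round(4),round(f.fun))
    f=fit(obs,r,x0); print(n,len(obs),f.x.round(4),round(f.fun)); return f.x
E
python3 - <<'E'
from m import *
tin('tin_big',.0495,(.54,-.225)); tin('tin_small',.0365,(.55,.258))
im=cv2.imread('pics/top0.png')
for n,(l,t,r,b),R in(('wide',(290,135,345,195),.0495),('narrow',(165,133,212,182),.0365)):
    sub=im[t:b,l:r].min(2); _,k=cv2.threshold(sub,205,255,0); k=cv2.morphologyEx(k,cv2.MORPH_OPEN,np.ones((3,3)))
    c=max(cv2.findContours(k,0,2)[0],key=cv2.contourArea)
    pts=np.array([at('top',p[0]+[l,t],.045)[:2] for p in cv2.convexHull(c)],np.float32)
    (cx,cy),sz,an=cv2.minAreaRect(pts); print(n,'box',cx,cy,sz,an)
    k=(im[t:b,l:r].max(2)<50).astype(np.uint8); nn,lab,st,ce=cv2.connectedComponentsWithStats(k)
    for i in range(1,nn):
        if st[i][4]>60: print('disc?',st[i][4],at('top',ce[i]+[l,t])[:2].round(4), (ce[i]+[l,t]).round(1))
E
```

```text
Traceback (most recent call last):
  File "m.py", line 21, in tin
    for o in obs: f=fit([o],r,x0); print(n,o[0],f.x.round(4),round(f.fun))
                    ~~~^^^^^^^^^^
  File "m.py", line 14, in fit
    return minimize(cost,x0,method='Nelder-Mead',options=dict(initial_simplex=np.array(x0)+[[0,0],[.008,0],[0,.008]],xatol=2e-4,fatol=.5))
  File "m.py", line 11, in cost
    m=np.zeros((384*4,512*4),np.uint8); cv2.fillPoly(m,[np.round(sil(cam,*p,r)*4+1.5).astype(np.int32)],1)
                                                                 ~~~^^^^^^^^^^
  File "m.py", line 5, in sil
    P=np.array([proj(cam,(x+q*np.cos(a),y+q*np.sin(a),z)) for q,z in((r,0),(r,.062)) for a in th])
                ~~~~^^^^^^^^^^^^^^^^^^^^^^^^^^^^^^^^^^^^^
  File "h.py", line 12, in proj
    c=viewer.get_calibration(cam); p=np.array(c['R'])@np.array(X)+np.array(c['t']); s=p[:2]/p[2]; s=s*(1+c['k1']*(s@s))
ValueError: time passes only in moves, steps and waits
```

```bash
sed -i 's/viewer.get_calibration(cam)/C[cam]/; 3i C={k:viewer.get_calibration(k) for k in ("top","side")}' h.py; sed -i '2{/^C=/d}' h.py; head -6 h.py
python3 - <<'E'
from m import *
tin('tin_big',.0495,(.54,-.225)); tin('tin_small',.0365,(.55,.258))
im=cv2.imread('pics/top0.png')
for n,(l,t,r,b),R in(('wide',(290,135,345,195),.0495),('narrow',(165,133,212,182),.0365)):
    sub=im[t:b,l:r].min(2); _,k=cv2.threshold(sub,205,255,0); k=cv2.morphologyEx(k,cv2.MORPH_OPEN,np.ones((3,3)))
    c=max(cv2.findContours(k,0,2)[0],key=cv2.contourArea)
    pts=np.array([at('top',p[0]+[l,t],.045)[:2] for p in cv2.convexHull(c)],np.float32)
    (cx,cy),sz,an=cv2.minAreaRect(pts); print(n,'box',cx,cy,sz,an)
    k=(im[t:b,l:r].max(2)<50).astype(np.uint8); nn,lab,st,ce=cv2.connectedComponentsWithStats(k)
    for i in range(1,nn):
        if st[i][4]>60: print('disc?',st[i][4],at('top',ce[i]+[l,t])[:2].round(4), (ce[i]+[l,t]).round(1))
E
```

```text
import numpy as np, cv2
from station import bot, viewer, masks_of, mark_of
C={k:viewer.get_calibration(k) for k in ("top","side")}
def ray(cam,uv):
    c=C[cam]; d=np.array([(uv[0]-c['cx'])/c['fx'],(uv[1]-c['cy'])/c['fy']])
    s=d.copy()
tin_big top [ 0.5359 -0.2306] 14
tin_big side [ 0.5354 -0.2323] 16
tin_big 2 [ 0.5355 -0.2317] 33
tin_small top [0.5487 0.2518] 15
tin_small side [0.5482 0.2523] 31
tin_small 2 [0.5484 0.2518] 48
wide box 0.7080615162849426 -0.24556079506874084 (0.1407395750284195, 0.06923903524875641) 89.24150085449219
disc? 86 [ 0.717  -0.2527] [317.7 153.1]
disc? 467 [ 0.6312 -0.2456] [316.5 174.9]
narrow box 0.7276482582092285 0.24697498977184296 (0.11165377497673035, 0.07235520333051682) 81.99861907958984
disc? 90 [0.7342 0.2549] [187.  150.6]
disc? 287 [0.6576 0.2571] [186.4 170. ]
```

The top view shows the tins at about (316,198) and (186,197) px, with the stations beyond them and clear approach paths. The two measurements agree. I'll move in behind the big tin first, with the fingers as a cradle.

>>> jog_arm --pt "0.27 0.401 0" --pt "0.27 0.401 0" --pt "0.27 0.401 0" --pt "0.27 0.401 0" --pt "0.27 0.401 0" --pt "0.27 0.401 0" --pt "0.27 0.401 0" --pt "0.27 0.401 0" --pt "0.27 0.401 0" --pt "0.27 0.401 0" --pt "0.27 0.401 0" --pt "0.27 0.401 0" --yaw '[-0.443,-0.443,-0.443,-0.443,-0.443,-0.443,-0.443,-0.443,-0.443,-0.443,-0.443,-0.443]' --claw 0.638

```text
time: 3.5
ee_pos: [0.459, -0.2217, 0.2054]
eef_rot: [[0.989, -0.149, -0.0], [-0.149, -0.989, -0.0], [-0.0, 0.0, -1.0]]
ft_force: [-0.4, 0.4, -1.0]
finger_gap: 0.0596
grip_force: 0.0
```

>>> jog_arm --pt "0 0 -0.06" --pt "0 0 -0.12" --pt "0 0 -0.16" --pt "0 0 -0.187" --pt "0 0 -0.187" --pt "0 0 -0.187" --yaw '[0,0,0,0,0,0]'

```text
time: 4.25
ee_pos: [0.4602, -0.2218, 0.0197]
eef_rot: [[0.989, -0.147, 0.002], [-0.147, -0.989, -0.001], [0.002, 0.001, -1.0]]
ft_force: [0.3, 0.5, -0.4]
finger_gap: 0.06
grip_force: 0.0
```

>>> jog_arm --pt "0.01 -0.0014 0" --pt "0.02 -0.0027 0" --pt "0.028 -0.0038 0" --pt "0.035 -0.0048 0" --pt "0.042 -0.0057 0" --pt "0.05 -0.0068 0" --pt "0.058 -0.0079 0" --pt "0.066 -0.009 0" --pt "0.074 -0.0101 0" --pt "0.082 -0.0112 0" --pt "0.09 -0.0123 0" --pt "0.096 -0.0131 0" --yaw '[0,0,0,0,0,0,0,0,0,0,0,0]'

```text
time: 5.75
ee_pos: [0.5538, -0.2333, 0.0184]
eef_rot: [[0.989, -0.146, -0.006], [-0.146, -0.989, 0.002], [-0.006, -0.001, -1.0]]
ft_force: [-10.5, 1.3, 9.2]
finger_gap: 0.0604
grip_force: 6.4
```

```bash
python3 - <<'E'
from m import *
tin('tin_big',.0495,(.605,-.2415))
im=viewer.read_camera('side')[110:200,190:310]; a=cv2.resize(im,(720,540),interpolation=cv2.INTER_CUBIC); cv2.imwrite('pics/s1.png',a)
E
```

```text
tin_big side [ 0.6019 -0.2411] 320
tin_big 1 [ 0.6019 -0.2411] 320
```

View pics/s1.png

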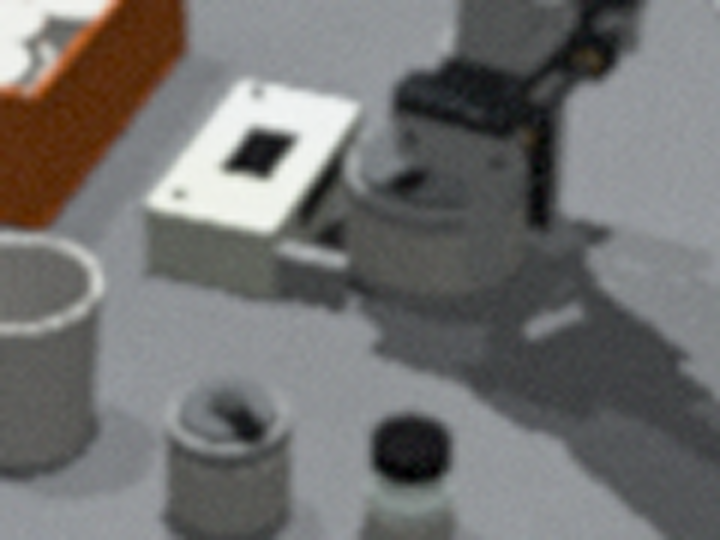

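The tin is upright and just entering the cheeks, on the centre line, with about 19 mm to go.

>>> jog_arm --pt "0.005 -0.0006 0" --pt "0.01 -0.001 0" --pt "0.014 -0.0014 0" --pt "0.017 -0.0016 0" --pt "0.018 -0.0017 0" --pt "0.018 -0.0017 0" --yaw '[0,0,0,0,0,0]'

```text
time: 6.75
ee_pos: [0.5718, -0.2352, 0.0184]
eef_rot: [[0.989, -0.146, -0.006], [-0.146, -0.989, 0.001], [-0.006, -0.001, -1.0]]
ft_force: [-9.0, 0.5, 6.1]
finger_gap: 0.0596
grip_force: 5.8
```

>>> jog_arm --pt "0.002 0 0" --pt "0.003 0 0" --pt "0.003 0 0" --yaw '[0,0,0]'

```text
time: 7.12
ee_pos: [0.5746, -0.2353, 0.0184]
eef_rot: [[0.989, -0.146, -0.006], [-0.146, -0.989, 0.001], [-0.006, -0.0, -1.0]]
ft_force: [-9.8, 1.3, 8.2]
finger_gap: 0.06
grip_force: 6.0
```

>>> jog_arm --pt "0.001 0 0" --pt "0.002 0 0" --pt "0.002 0 0" --yaw '[0,0,0]'

```text
time: 7.5
ee_pos: [0.5747, -0.2353, 0.0184]
eef_rot: [[0.989, -0.146, -0.011], [-0.146, -0.989, 0.002], [-0.011, -0.0, -1.0]]
ft_force: [-17.2, 0.4, 12.6]
finger_gap: 0.0603
grip_force: 9.3
```

>>> jog_arm --pt "0.001 0 0" --pt "0.002 0 0" --pt "0.002 0 0" --yaw '[0,0,0]'

```text
time: 7.88
ee_pos: [0.5747, -0.2352, 0.0184]
eef_rot: [[0.989, -0.145, -0.016], [-0.145, -0.989, 0.003], [-0.016, -0.0, -1.0]]
ft_force: [-25.6, 0.7, 18.8]
finger_gap: 0.0599
grip_force: 12.9
```

Force rose while the position held, at the x where home was expected, so the big tin is on the stop. Backing off and checking.

>>> jog_arm --pt "-0.005 0.0004 0" --pt "-0.015 0.002 0" --pt "-0.035 0.005 0" --pt "-0.06 0.009 0" --pt "-0.06 0.009 0.06" --pt "-0.06 0.009 0.12" --pt "-0.1 0.06 0.17" --pt "-0.12 0.12 0.18" --pt "-0.12 0.18 0.18" --pt "-0.12 0.24 0.18" --pt "-0.12 0.3 0.18" --pt "-0.12 0.36 0.18" --yaw '[0,0,0,0,0,0,0,0,0,0,0,0]'

```text
time: 9.38
ee_pos: [0.4603, 0.1199, 0.1988]
eef_rot: [[0.989, -0.147, 0.002], [-0.147, -0.989, 0.0], [0.002, -0.0, -1.0]]
ft_force: [1.8, -0.2, -0.1]
finger_gap: 0.0599
grip_force: 0.0
```

```bash
python3 - <<'E'
from m import *
print(bot.sense()['ee_pos'],bot.sense()['time'])
tin('tin_big',.0495,(.621,-.244)); tin('tin_small',.0365,(.548,.252))
im=viewer.read_camera('top')[125:215,150:350]; cv2.imwrite('pics/t2.png',cv2.resize(im,(800,360),interpolation=cv2.INTER_CUBIC))
E
```

```text
[0.46025195 0.11987451 0.19881622] 9.375
tin_big 0 [ 0.621 -0.244] 0
tin_small top [0.551  0.2519] 125
tin_small side [0.5486 0.252 ] 42
tin_small 2 [0.5487 0.2518] 170
```

View pics/t2.png

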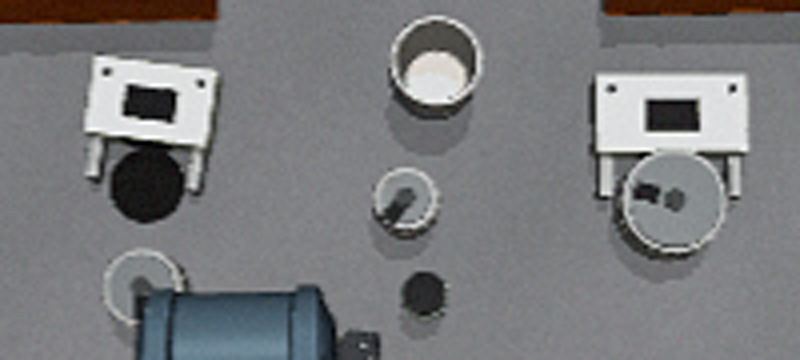

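The big tin sits home between the cheeks, rim centre about (673,201) px in the crop. Now behind the small tin.

>>> jog_arm --pt "0.01 0.06 0" --pt "0.018 0.12 0" --pt "0.02 0.132 0" --pt "0.02 0.132 0" --pt "0.02 0.132 -0.06" --pt "0.02 0.132 -0.12" --pt "0.02 0.132 -0.16" --pt "0.02 0.132 -0.18" --pt "0.02 0.132 -0.18" --pt "0.02 0.132 -0.18" --yaw '[0.147,0.147,0.147,0.147,0.147,0.147,0.147,0.147,0.147,0.147]' --claw 0.468

```text
time: 11.08
ee_pos: [0.4816, 0.2489, 0.0197]
eef_rot: [[1.0, -0.002, 0.002], [-0.002, -1.0, 0.0], [0.002, -0.0, -1.0]]
ft_force: [0.2, 0.2, -0.6]
finger_gap: 0.0439
grip_force: 0.0
```

>>> jog_arm --pt "0.01 0.003 0" --pt "0.02 0.003 0" --pt "0.03 0.003 0" --pt "0.038 0.004 0" --pt "0.046 0.005 0" --pt "0.054 0.006 0" --pt "0.062 0.007 0" --pt "0.07 0.008 0" --pt "0.079 0.009 0" --pt "0.088 0.0105 0" --pt "0.097 0.012 0" --pt "0.104 0.0126 0" --yaw '[0,0,0,0,0,0,0,0,0,0,0,0]'

```text
time: 12.58
ee_pos: [0.5833, 0.2624, 0.0186]
eef_rot: [[1.0, 0.0, -0.005], [0.0, -1.0, -0.001], [-0.005, 0.001, -1.0]]
ft_force: [-8.6, -0.6, 8.4]
finger_gap: 0.0442
grip_force: 5.5
```

```bash
python3 - <<'E'
from m import *
tin('tin_small',.0365,(.624,.2615))
im=viewer.read_camera('side')[200:310,120:260]; a=cv2.resize(im,(700,550),interpolation=cv2.INTER_CUBIC); cv2.imwrite('pics/s3.png',a)
E
```

```text
tin_small side [0.6203 0.2662] 566
tin_small 1 [0.6203 0.2662] 566
```

View pics/s3.png

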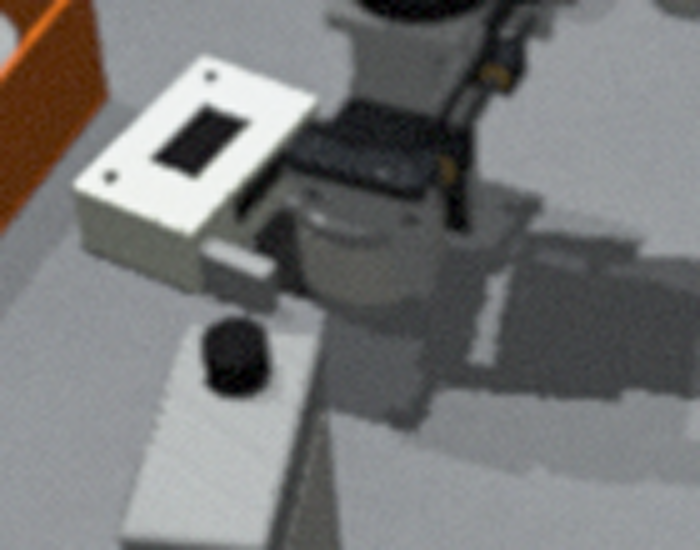

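The tin is upright and lined up at the cheek mouth. The thinner can is clear of the gripper. Pushing on to the home point.

>>> jog_arm --pt "0.006 -0.0008 0" --pt "0.012 -0.0016 0" --pt "0.018 -0.0025 0" --pt "0.023 -0.0033 0" --pt "0.028 -0.004 0" --pt "0.031 -0.0045 0" --pt "0.031 -0.0045 0" --yaw '[0,0,0,0,0,0,0]'

```text
time: 13.7
ee_pos: [0.6149, 0.2582, 0.0185]
eef_rot: [[1.0, -0.0, -0.002], [-0.0, -1.0, 0.0], [-0.002, -0.0, -1.0]]
ft_force: [-5.8, 0.8, 4.8]
finger_gap: 0.044
grip_force: 4.1
```

>>> jog_arm --pt "0.001 0 0" --pt "0.002 0 0" --pt "0.002 0 0" --yaw '[0,0,0]'

```text
time: 14.08
ee_pos: [0.6161, 0.2581, 0.0185]
eef_rot: [[1.0, 0.0, -0.003], [0.0, -1.0, 0.0], [-0.003, -0.0, -1.0]]
ft_force: [-7.9, 0.8, 7.1]
finger_gap: 0.0441
grip_force: 5.1
```

>>> jog_arm --pt "0.001 -0.0001 0" --pt "0.002 -0.0002 0" --pt "0.002 -0.0002 0" --yaw '[0,0,0]'

```text
time: 14.45
ee_pos: [0.6162, 0.2581, 0.0184]
eef_rot: [[1.0, 0.0, -0.008], [0.0, -1.0, -0.0], [-0.008, 0.0, -1.0]]
ft_force: [-14.6, -0.1, 12.3]
finger_gap: 0.0439
grip_force: 7.9
```

>>> jog_arm --pt "0.001 -0.0001 0" --pt "0.002 -0.0002 0" --pt "0.002 -0.0002 0" --yaw '[0,0,0]'

```text
time: 14.82
ee_pos: [0.6162, 0.2581, 0.0184]
eef_rot: [[1.0, 0.001, -0.013], [0.001, -1.0, -0.001], [-0.013, 0.001, -1.0]]
ft_force: [-21.4, 0.3, 17.2]
finger_gap: 0.0439
grip_force: 11.2
```

Hard against the stop; withdrawing and checking.

>>> jog_arm --pt "-0.005 0 0" --pt "-0.015 0 0" --pt "-0.035 0 0" --pt "-0.07 0 0" --pt "-0.07 0 0.06" --pt "-0.07 0 0.12" --pt "-0.12 -0.03 0.16" --pt "-0.17 -0.06 0.18" --pt "-0.2 -0.12 0.18" --pt "-0.2 -0.18 0.18" --pt "-0.2 -0.24 0.18" --pt "-0.2 -0.24 0.18" --yaw '[0,0,0,0,0,0,0,0,0,0,0,0]'

```text
time: 16.32
ee_pos: [0.4215, 0.0139, 0.1985]
eef_rot: [[1.0, -0.007, 0.002], [-0.007, -1.0, -0.001], [0.002, 0.001, -1.0]]
ft_force: [-0.2, 1.0, -0.6]
finger_gap: 0.0439
grip_force: 0.0
```

```bash
python3 - <<'E'
from m import *
print(bot.sense()['time'])
tin('tin_big',.0495,(.622,-.243)); tin('tin_small',.0365,(.653,.258))
im=viewer.read_camera('top')
cv2.imwrite('pics/t4.png',cv2.resize(im[125:255,150:350],(800,520),interpolation=cv2.INTER_CUBIC))
im=viewer.read_camera('side');cv2.imwrite('pics/s4.png',cv2.resize(im[100:300,120:386],(798,600),interpolation=cv2.INTER_CUBIC))
E
```

```text
16.325
tin_big top [ 0.6218 -0.2416] 24
tin_big side [ 0.6234 -0.2466] 91
tin_big 2 [ 0.6226 -0.2417] 119
tin_small top [0.653 0.258] 8
tin_small side [0.6539 0.258 ] 52
tin_small 2 [0.6537 0.2578] 61
```

View pics/t4.png

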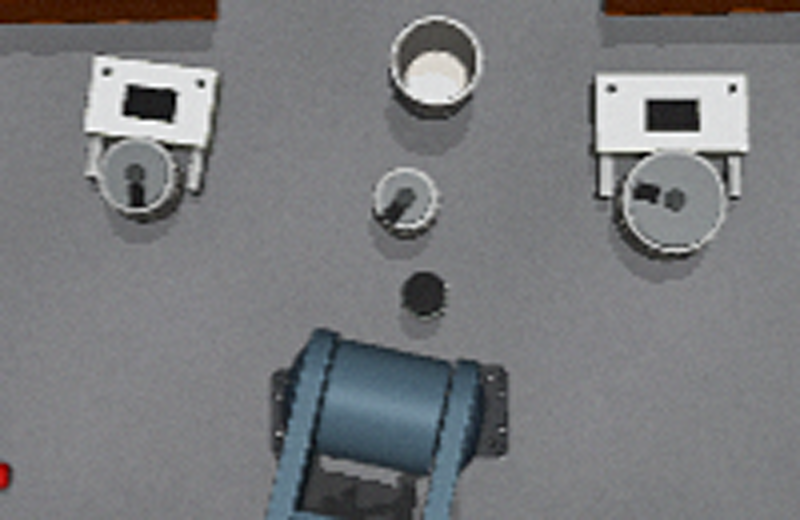

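View pics/s4.png

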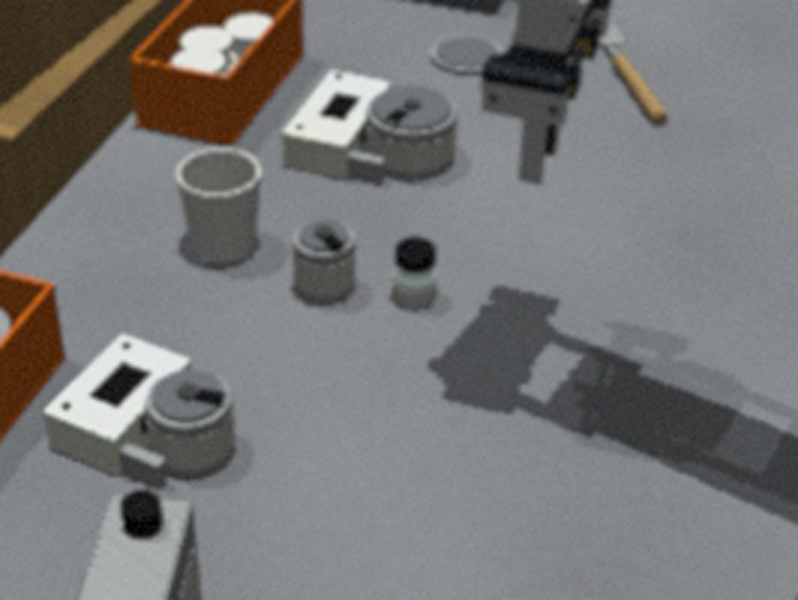

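Both tins stand upright between their cheeks against the stop faces. The fits put them within 2–3 mm of home, nothing else has moved, and the arm is clear.

```bash
python3 -c "
from station import bot
print(bot.finish_job())"
```

```text
the job is handed in; nothing more can be done
None
```

The job is handed in: the larger tin was pushed home in the wide station, then the smaller tin in the narrow one, both upright against their stop faces, with nothing else on the bench seen to move.

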